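Slide the thread shade plate out over the end of the ledge

TASK

On the tapestry-repair table, push the flat shade plate along the wooden ledge with your fingertips, towards the end where the green box of thread stands, until the whole orange strip on its leading end sticks out past the end of the ledge, ready to be taken by its edge, while clearly more than half of the plate still rests on the ledge. Leave it lying flat, straight along the ledge and not hanging over the ledge's long sides. Only push it, never lift or tip it, and leave the green box, mug, reel and tin where they stand.

Things in the scene. Friction and masses are not known exactly. Their poses are not given: they have to be found in the camera images.
- ledge: low pale wooden riser fixed to the table, 160 mm (its x) by 320 mm (its y) and 50 mm high, flat top without any rim at z = 50 mm; origin at the centre of its underside, on the table; its ends are at y = +160 and y = -160 mm in its own frame, and the plate is pushed along its y axis, towards whichever end has the green box beyond it
- plate: thin rigid off-white shade plate lying loose on the ledge, 100 mm (its x) by 160 mm (its y) by 6 mm thick, 0.12 to 0.26 kg, square edges, eight dark colour swatches in the middle and a flat orange strip 40 mm wide across each short end; origin at the centre of its underside, z up; at the start its y axis is within 13 degrees of the ledge's y axis; it slides with ordinary friction
- green_box: open green plastic box holding four lying thread reels, 120 mm (its x) by 90 mm (its y) by 45 mm high, standing loose on the table about 140 to 170 mm (its centre) beyond one end of the ledge; it marks the end to push towards; origin at the centre of its underside; to be left alone
- mug: blue ceramic mug, 76 mm across and 85 mm high, its handle on its y side, standing loose on the table beyond the other end of the ledge, its centre 140 to 170 mm from that end; origin at the centre of its underside; to be left alone
- reel: upright thread reel, violet winding between two pale wooden flanges, 44 mm across and 60 mm high, standing loose on the table beside the ledge on the robot's side; origin at the centre of its underside; to be left alone
- tin: round steel tin with a red band, 64 mm across and 70 mm high, standing loose on the table beside the ledge on the side away from the robot; origin at the centre of its underside; to be left alone
Not all that is in view belongs to the job. Of the things like the plate, leave any that is turquoise; of the rest the larger one is meant.

How it is judged:
By the outcome, as a careful person would: the job done as asked, in the order asked, and still so for the second after the job is handed in, with the robot touching nothing.
It also fails if it takes over 38 s, if anything falls off the work surface, if the arm or the gripper's body presses on something with over 40 N, if the wrist force passes 120 N, or if a joint passes its speed limit or range.

ROBOT

A 7-joint arm with a two-finger parallel gripper is mounted at the origin on the work surface. World frame = base frame: x ahead of the robot, y to its left, z up, the work surface at z = 0. Lengths are in m, angles in rad, forces in N, time in s.
With the tool pointing down it reaches from about 0.4 to 0.875 m from the base axis. Payload 6.5 kg.
Tool frame: the origin (TCP) lies between the finger pads; the fingertips stand r.tip_reach ahead of it and the grasp point (between the pads) lies 2 mm behind it (r.tip_reach is the distance from the TCP to the fingertips, in m); z points along the fingers, y is the line along which they close (so a half turn about z gives the same grasp; the last joint's range is limited). The gripper opens to 88 mm and grips with 3 to 60 N. Pads are 18 mm wide; open, the fingers measure 123 mm over their backs; the gripper's body (75 mm by 187 mm) begins 45 mm behind the grasp point.
Start: joints at [1.186, 0.536, -0.004, 1.538, 0.003, 1.067, -0.071], TCP at [0.204, -0.617, 0.256] pointing down, gripper open.
Joint ranges: [-2.7, 2.7], [-0.37, 2.16], [-1.27, 1.26], [0.24, 2.4], [-1.31, 4.45], [0.19, 1.91], [-2.76, 2.76]. Speed limits (rad/s): [2.39, 2.39, 3.14, 3.14, 3.14, 3.14, 3.14].

INTERFACE

Orientations are given as a unit quaternion [x, y, z, w].
In Python, from station import r gives the robot as it stands. The module is installed in compiled form; this text tells all that it offers.
- The arm moves only by the tool jog_arm, never from a script. Its argument "motion" is text: rows parted by semicolons, each of 7 numbers parted by spaces: the shift along the tool's x, y, z each as a share of 0.3 m, from -1 to 1, then the turn, a rotation vector about the tool's x, y, z each as a share of 0.5 rad, from -1 to 1, then the finger opening in mm, from 0 to 88.1. In form: x y z rx ry rz gripper; .... A call has 1 to 5 rows; each row is the pose to reach, as a shift and turn from the pose commanded when the call began, along the tool's axes at that moment; what a row does not reach only later rows make up. A row lasts 1/10 s, in which the tool goes at most 50 mm and 8.59 degrees, less where a joint would pass 70% of its speed; a pose out of reach is approached as far as the arm can. A call with a number of a shift or a turn outside -1 to 1 is refused whole. A call with a gripper value outside its range is refused whole. The fingers move at their own pace and stop on an object; the grip force is fixed at half the most. Time passes only in rows, so rows that repeat a pose let the fingers close. It gives the time, the measured TCP pose, the force, the opening and the grip force at its end, in the units of the state.
- r.get_state(): the state, without advancing time (a new reading comes with each control period).
- r.grab_frame(name): name is "scene" or "side" or "wrist"; returns (picture, depth): 420x560x3 uint8, red, green, blue; 420x560 float32, m along the optical axis (not along the pixel's ray), 0 where there is no reading.
- r.camera_info(name): a dict with "fx", "fy", "cx", "cy" (pixels), "T" (4x4, takes a point from camera to world coordinates); the wrist camera has in their place "T_tool_cam" (4x4, takes a point from camera to tool coordinates, whose origin is the TCP and whose axes are the flange's). Camera axes: x right, y down, z forward; pixel columns grow to the right and rows downward; lengths in m; the calibration is good to about 2 mm. A picture is of the moment at which its call begins: read the wrist's pose just before it. camera_info takes no time and is no camera call.
- r.finish_job(): hands the job in; it is judged then, once.
Trained networks look in the newest picture that a camera, given by its name, has taken for a name from the list of things; names that differ only in an ending like _2 or _b are one class to them, and where a whole thing is asked for, a point or a joint stands for the part that bears it (a point fixed in the world has none). Each returns a list of dicts, best first, with "score" (0 to 1); they miss things now and then, are a little off and sometimes report something else, mostly with a low value. They report only what shows in the picture. A call takes as long as a camera call. They do not tell look-alikes from the thing itself.
- r.spot_in(camera, thing): "bbox" ([left, top, right, bottom] in pixels, round what is visible of it).
- r.place_of(camera, thing): "xy" ([column, row] in pixels: a listed point, or the origin of a listed thing).
The state is a dict: "t": time; "qpos": joint angles; "joint_vel": joint speeds; "joint_efforts": joint torques, N m; "position": TCP position; "ee_rot": TCP orientation; "force": force on the tool from outside, world axes, zero at the start; "ft_torque": the same for the moment, N m; "width": finger opening in m; "grip_force": force on a finger pad.
Only numpy, scipy, OpenCV 4.12 (cv2) and the standard library are available. Lean on these libraries where they do the work, as an engineer would, in place of code of your own. Each camera call takes 0.05 s, during which the arm holds its last target. There are 200 camera calls.

## Working session

There is one attempt and no reset: what is moved stays moved. The work goes in short steps, Python scripts to look and compute and a tool call to move; the robot and the scene stay as the last step left them, time stands still between calls to the robot, and variables do not carry over. Pictures are saved under pics/ and viewed, at most 10 in all, crops included, and the job is handed in when it is done.

Besides the shell and the picture viewer there is one more tool, called in YAML: its name, and indented under it one key for each argument. jog_arm: Moves the arm, as the interface text tells. Shift numbers are shares of 0.3 m and turn numbers shares of 0.5 rad, none past 1 either way. Its arguments: {"type":"object","properties":{"motion":{"type":"string"}},"required":["motion"]}

```bash
mkdir -p pics; cat > h.py <<'E'
import numpy as np,cv2
from station import r
def deproj(n,u,v,d):
    c=r.camera_info(n); p=np.array([(u-c['cx'])/c['fx']*d,(v-c['cy'])/c['fy']*d,d,1]); return (c['T']@p)[:3]
def onplane(n,u,v,z):
    c=r.camera_info(n);T=c['T'];d=T[:3,:3]@np.array([(u-c['cx'])/c['fx'],(v-c['cy'])/c['fy'],1]);o=T[:3,3]
    return o+d*(z-o[2])/d[2]
E
python3 - <<'E'
from h import *
ims=[]
s=r.get_state();print(s['t'],s['position'],s['ee_rot'],s['force'],r.tip_reach)
for n in('scene','side'):
    im,d=r.grab_frame(n);cv2.imwrite(f'pics/{n}0.png',im[:,:,::-1]);np.savez(n+'0',im=im,d=d)
    print(n,np.round(r.camera_info(n)['T'],2).tolist())
    for t in('ledge','plate','green_box','mug','reel','tin'):
        for o in r.place_of(n,t)[:3]:
            u,v=o['xy'];print(t,round(o['score'],2),np.round(o['xy']),np.round(onplane(n,u,v,.05 if t=='plate' else 0),3))
print(r.get_state()['t'])
E
```

```text
0.0 [ 0.20351573 -0.61672556  0.25484469] [ 9.87317046e-01  1.58758695e-01 -2.15034665e-04 -8.24766535e-04] [-0.67306451  0.46667741 -0.03736329] 0.017
scene [[-0.01, 0.8, -0.6, 1.25], [1.0, 0.01, -0.01, 0.06], [-0.0, -0.6, -0.8, 0.96], [0.0, 0.0, 0.0, 1.0]]
ledge 0.68 [234. 232.] [ 0.584 -0.043  0.   ]
plate 0.91 [291. 309.] [0.811 0.092 0.05 ]
plate 0.88 [226. 222.] [ 0.589 -0.059  0.05 ]
plate 0.78 [180. 164.] [ 0.406 -0.19   0.05 ]
green_box 0.89 [113. 221.] [ 0.551 -0.345  0.   ]
mug 0.98 [367. 247.] [0.623 0.276 0.   ]
reel 0.62 [254. 191.] [0.453 0.001 0.   ]
tin 0.65 [192. 279.] [ 0.714 -0.131  0.   ]
side [[-0.7, -0.49, 0.53, 0.05], [-0.72, 0.45, -0.53, 0.57], [0.02, -0.75, -0.66, 0.71], [0.0, 0.0, 0.0, 1.0]]
ledge 0.8 [298. 204.] [ 0.586 -0.035  0.   ]
ledge 0.46 [168. 267.] [0.627 0.275 0.   ]
plate 0.82 [305. 180.] [ 0.592 -0.059  0.05 ]
plate 0.67 [193. 187.] [0.734 0.131 0.05 ]
green_box 0.93 [395. 157.] [ 0.546 -0.336  0.   ]
mug 0.88 [170. 268.] [0.623 0.273 0.   ]
reel 0.64 [333. 244.] [0.454 0.002 0.   ]
tin 0.57 [285. 163.] [ 0.712 -0.119  0.   ]
0.7
```

View pics/scene0.png

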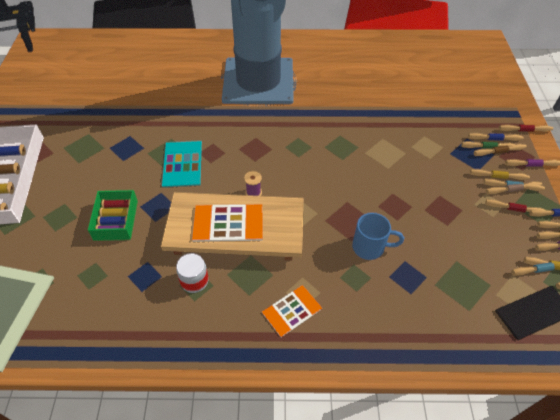

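```bash
python3 - <<'E'
from h import *
im=cv2.imread('pics/scene0.png')[120:350,130:340]
cv2.imwrite('pics/crop0.png',cv2.resize(im,None,fx=2.6,fy=2.6,interpolation=cv2.INTER_CUBIC))
E
```

```text
(no output)
```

View pics/crop0.png

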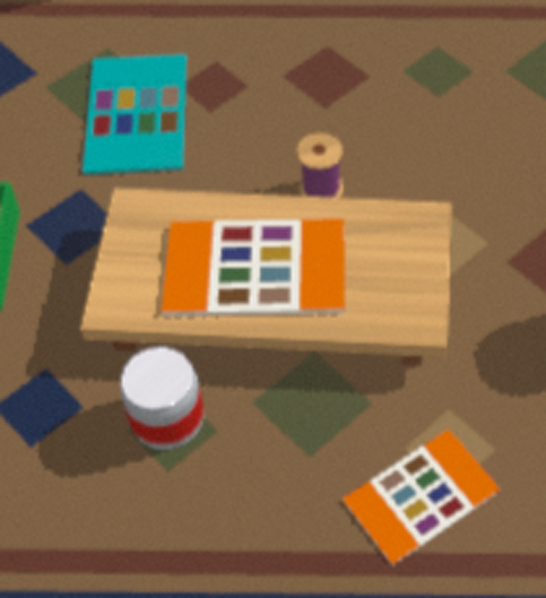

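Three look-alikes: turquoise plate (180,164), the orange/white plate on the ledge (227,222), and a smaller orange/white plate on the table (291,309). The one on the ledge is meant, since it is the larger of the two that aren't turquoise. The green box (113,215) is at the −y end. Next I measure the plate and ledge precisely.

```bash
cat >> h.py <<'E'
def top(n,im,d,verbose=True):
    """ledge-top and plate rectangles (world xy) from one picture"""
    c=r.camera_info(n);v,u=np.mgrid[0:420,0:560]
    P=np.stack([(u-c['cx'])/c['fx']*d,(v-c['cy'])/c['fy']*d,d],-1)@c['T'][:3,:3].T+c['T'][:3,3]
    hsv=cv2.cvtColor(im,cv2.COLOR_RGB2HSV)
    roi=(P[...,0]>.46)&(P[...,0]<.72)&(P[...,1]>-.30)&(P[...,1]<.16)&(d>0)&(P[...,2]>.038)&(P[...,2]<.066)
    def big(m):
        k,l,s,_=cv2.connectedComponentsWithStats(m.astype(np.uint8));return l==1+np.argmax(s[1:,4])
    def rect(m,z):
        cs=max(cv2.findContours(m.astype(np.uint8),0,1)[0],key=cv2.contourArea)[:,0]
        w=np.array([onplane(n,a,b,z)[:2] for a,b in cs]);rc=cv2.minAreaRect((w*1000).astype(np.float32))
        b=cv2.boxPoints(rc)
        e=b[1]-b[0] if np.linalg.norm(b[1]-b[0])>np.linalg.norm(b[2]-b[1]) else b[2]-b[1]
        a=np.degrees(np.arctan2(e[0],-e[1])); a=(a+90)%180-90
        return np.round(rc[0],1),np.round(sorted(rc[1]),1),round(float(a),2),w
    out={}
    L=big(roi);out['ledge']=rect(L,.05)[:3]+(np.median(P[L][:,2]),)
    org=roi&(hsv[...,0]<14)&(hsv[...,1]>215)&(hsv[...,2]>150)
    org=cv2.morphologyEx(org.astype(np.uint8),cv2.MORPH_OPEN,np.ones((3,3)))
    k,l,s,cc=cv2.connectedComponentsWithStats(org)
    ids=1+np.argsort(-s[1:,4])[:2]
    m=np.isin(l,ids)
    for i in ids: out[f'strip{i}']=rect(l==i,.056)[:3]+(int(s[i,4]),)
    h=cv2.convexHull(np.argwhere(m)[:,::-1].astype(np.int32));mm=np.zeros((420,560),np.uint8);cv2.fillConvexPoly(mm,h,1)
    out['plate']=rect(mm,.056)[:3]+(np.median(P[mm>0][:,2]),)
    if verbose:
        for k in out: print(n,k,*out[k])
    return out
E
python3 - <<'E'
from h import *
for n in('scene','side'):
    z=np.load(n+'0.npz');top(n,z['im'],z['d'])
from scipy.spatial.transform import Rotation as R
print(R.from_quat(r.get_state()['ee_rot']).as_matrix().round(3))
E
```

```text
Traceback (most recent call last):
  File "h.py", line 31, in top
    h=cv2.convexHull(np.argwhere(m)[:,::-1].astype(np.int32));mm=np.zeros((420,560),np.uint8);cv2.fillConvexPoly(mm,h,1)
                                                                                              ~~~~~~~~~~~~~~~~~~^^^^^^^^
cv2.error: OpenCV(4.12.0) /io/opencv/modules/imgproc/src/drawing.cpp:2404: error: (-215:Assertion failed) points.checkVector(2, CV_32S) >= 0 in function 'fillConvexPoly'
```

```bash
python3 - <<'E'
import re
s=open('h.py').read().replace("np.argwhere(m)[:,::-1].astype(np.int32)","np.ascontiguousarray(np.argwhere(m)[:,::-1],dtype=np.int32)")
open('h.py','w').write(s)
E
python3 - <<'E'
from h import *
for n in('scene','side'):
    z=np.load(n+'0.npz');im=z['im'];h=cv2.cvtColor(im,cv2.COLOR_RGB2HSV)
    if n=='scene':print(h[222,200],h[222,255],h[222,285],h[225,175])
    try: top(n,im,z['d'])
    except Exception as e: print(e)
from scipy.spatial.transform import Rotation as R
print(R.from_quat(r.get_state()['ee_rot']).as_matrix().round(3))
E
```

```text
[ 15 255 225] [ 15 255 223] [ 17 129 204] [ 17 125 222]
OpenCV(4.12.0) /io/opencv/modules/imgproc/src/drawing.cpp:2404: error: (-215:Assertion failed) points.checkVector(2, CV_32S) >= 0 in function 'fillConvexPoly'

OpenCV(4.12.0) /io/opencv/modules/imgproc/src/drawing.cpp:2404: error: (-215:Assertion failed) points.checkVector(2, CV_32S) >= 0 in function 'fillConvexPoly'

[[ 0.95   0.313 -0.   ]
 [ 0.313 -0.95   0.   ]
 [-0.    -0.    -1.   ]]
```

```bash
sed -i 's/<14)/<19)/' h.py
python3 - <<'E'
from h import *
for n in('scene','side'):
    z=np.load(n+'0.npz');top(n,z['im'],z['d'])
E
```

```text
scene ledge [592.  -38.3] [169.6 319.7] -2.87 0.051798152014499166
scene strip1 [ 591.9 -114.4] [36.5 95.6] -88.44 515
scene strip2 [589.2   7. ] [35.2 93.1] -88.64 506
scene plate [591.1 -54.5] [ 95.4 159.4] 0.5 0.05727581718640612Traceback (most recent call last):
  File "<stdin>", line 3, in <module>
  File "h.py", line 31, in top
    h=cv2.convexHull(np.ascontiguousarray(np.argwhere(m)[:,::-1],dtype=np.int32));mm=np.zeros((420,560),np.uint8);cv2.fillConvexPoly(mm,h,1)
                                                                                                                  ~~~~~~~~~~~~~~~~~~^^^^^^^^
cv2.error: OpenCV(4.12.0) /io/opencv/modules/imgproc/src/drawing.cpp:2404: error: (-215:Assertion failed) points.checkVector(2, CV_32S) >= 0 in function 'fillConvexPoly'
```

```bash
sed -i 's/(P\[...,2\]>.038)/(P[...,2]>.046)/' h.py
python3 - <<'E'
from h import *
z=np.load('scene0.npz');top('scene',z['im'],z['d'])
for u,v,n in[(173.5,192.3,'TL'),(303.5,198,'TR'),(302,252,'BR'),(162,247,'BL')]: print(n,onplane('scene',u,v,.05).round(4))
z=np.load('side0.npz');im=z['im'];cv2.imwrite('pics/scrop0.png',cv2.resize(im[110:290,220:400][:,:,::-1],None,fx=3.2,fy=3.2,interpolation=cv2.INTER_CUBIC))
h=cv2.cvtColor(im,cv2.COLOR_RGB2HSV);print(h[165:200:6,290:330:8].tolist())
E
```

```text
Traceback (most recent call last):
  File "h.py", line 32, in top
    out['plate']=rect(mm,.056)[:3]+(np.median(P[mm>0][:,2]),)
                 ~~~~^^^^^^^^^
  File "h.py", line 18, in rect
    w=np.array([onplane(n,a,b,z)[:2] for a,b in cs]);rc=cv2.minAreaRect((w*1000).astype(np.float32))
                ~~~~~~~^^^^^^^^^
  File "h.py", line 6, in onplane
    c=r.camera_info(n);T=c['T'];d=T[:3,:3]@np.array([(u-c['cx'])/c['fx'],(v-c['cy'])/c['fy'],1]);o=T[:3,3]
ValueError: time passes only in moves, steps and waits
```

```bash
sed -i 's/c=r.camera_info(n)/c=CI(n)/; s/^from station import r/from station import r\nimport functools\nCI=functools.lru_cache(r.camera_info)/' h.py
python3 - <<'E'
from h import *
z=np.load('scene0.npz');top('scene',z['im'],z['d'])
for u,v,n in[(173.5,192.3,'TL'),(303.5,198,'TR'),(302,252,'BR'),(162,247,'BL')]: print(n,onplane('scene',u,v,.05).round(4))
z=np.load('side0.npz');im=z['im'];cv2.imwrite('pics/scrop0.png',cv2.resize(im[110:290,220:400][:,:,::-1],None,fx=3.2,fy=3.2,interpolation=cv2.INTER_CUBIC))
h=cv2.cvtColor(im,cv2.COLOR_RGB2HSV);print(h[165:200:6,290:330:8].tolist())
E
```

```text
scene ledge [588.9 -38.1] [163.4 319.7] -2.84 0.051934454088691684
scene strip1 [ 591.9 -114.4] [36.5 95.6] -88.44 515
scene strip2 [589.2   7. ] [35.2 93.1] -88.64 506
scene plate [591.1 -54.5] [ 95.4 159.4] 0.5 0.05727581718640612
TL [ 0.5003 -0.1934  0.05  ]
TR [0.5155 0.1265 0.05  ]
BR [0.6711 0.1185 0.05  ]
BL [ 0.6606 -0.198   0.05  ]
[[[16, 114, 222], [13, 88, 145], [12, 136, 236], [11, 196, 233], [11, 197, 232]], [[21, 7, 251], [14, 40, 205], [63, 123, 91], [21, 13, 247], [11, 197, 232]], [[20, 9, 252], [20, 13, 237], [16, 13, 254], [116, 159, 112], [38, 4, 251]], [[97, 55, 153], [15, 8, 251], [19, 107, 203], [14, 28, 239], [178, 188, 122]], [[11, 199, 232], [20, 40, 236], [172, 31, 206], [151, 151, 108], [17, 7, 239]], [[11, 196, 233], [11, 200, 233], [34, 7, 251], [21, 8, 237], [16, 112, 226]]]
```

View pics/scrop0.png

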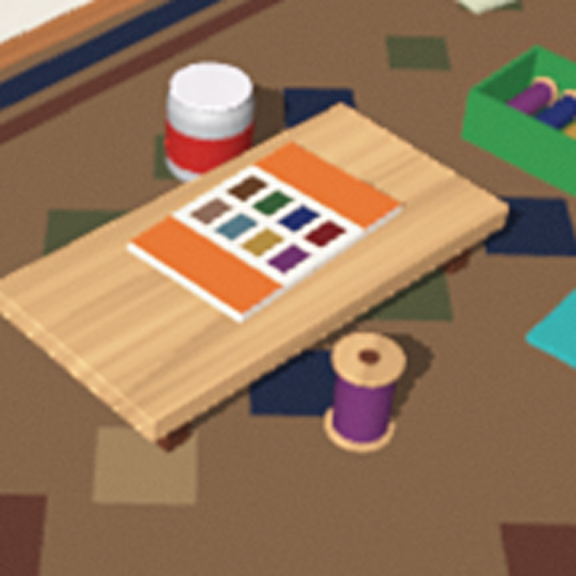

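```bash
sed -i 's/hsv\[...,1\]>215/hsv[...,1]>165/' h.py
python3 - <<'E'
from h import *
for n in('scene','side'):
    z=np.load(n+'0.npz');top(n,z['im'],z['d'])
E
```

```text
scene ledge [588.9 -38.1] [163.4 319.7] -2.84 0.051934454088691684
scene strip2 [589.    8.4] [37.9 99.6] -87.56 584
scene strip1 [ 592.9 -114.3] [38.8 98.6] -88.4 574
scene plate [591. -54.] [101.6 161.9] 1.29 0.05721355298933567
side ledge [583.3 -37.6] [163.6 323.4] -2.69 0.05095405312414164
side strip2 [589.8   6.8] [35.9 98.4] -88.33 521
side strip1 [ 593.5 -114.2] [38.2 98.4] -87.91 455
side plate [591.7 -54.4] [100.5 160.4] 1.98 0.056737742104194466
```

jog_arm:
  motion: "0.617 -0.56 0 0 0 -1 50; 0.617 -0.56 0 0 0 -1 50; 0.617 -0.56 0 0 0 -1 50; 0.617 -0.56 0 0 0 -1 50; 0.617 -0.56 0 0 0 -1 50"

```text
t: 1.2
position: [0.3275, -0.398, 0.256]
ee_rot: [0.917, 0.399, 0.0, 0.0]
force: [0.8, -0.4, -0.3]
width: 0.0508
grip_force: 0.0
```

```bash
cat >> h.py <<'E'
from scipy.spatial.transform import Rotation as R
def go(x,y,z,yaw=-2.75):
    s=r.get_state();M=R.from_quat(s['ee_rot']);a=np.radians(yaw)
    yt=np.array([np.cos(a),np.sin(a),0]);zt=np.array([0,0,-1.]);G=np.c_[np.cross(yt,zt),yt,zt]
    print('t',round(s['t'],2),'pos',s['position'].round(4),'F',np.round(s['force'],1),'w',round(s['width'],3))
    print('shift',(M.inv().apply(np.array([x,y,z])-s['position'])/.3).round(4),'turn',((M.inv()*R.from_matrix(G)).as_rotvec()/.5).round(3))
E
python3 -c "
from h import *
go(.59,.06,.2)"
```

```text
t 1.2 pos [ 0.3275 -0.398   0.256 ] F [ 0.8 -0.4 -0.3] w 0.051
shift [ 1.7132 -0.4017  0.1862] turn [ 1.000e-03  1.000e-03 -1.405e+00]
```

jog_arm:
  motion: "0.8 -0.19 0 0 0 -1 50; 0.8 -0.19 0 0 0 -1 50; 0.8 -0.19 0 0 0 -1 50; 0.8 -0.19 0 0 0 -1 50; 0.8 -0.19 0 0 0 -1 50"

```text
t: 1.7
position: [0.45, -0.1835, 0.2561]
ee_rot: [0.79, 0.613, 0.0, 0.0]
force: [0.5, -0.5, -0.1]
width: 0.0503
grip_force: 0.0
```

```bash
python3 -c "
from h import *
go(.59,.06,.2)"
```

```text
t 1.7 pos [ 0.45   -0.1835  0.2561] F [ 0.5 -0.5 -0.1] w 0.05
shift [0.902  0.2509 0.1872] turn [ 0.002  0.    -0.404]
```

jog_arm:
  motion: "0.9 0.25 0 0 0 -0.404 50; 0.9 0.25 0 0 0 -0.404 50; 0.9 0.25 0 0 0 -0.404 50; 0.9 0.25 0 0 0 -0.404 50; 0.9 0.25 0 0 0 -0.404 50"

```text
t: 2.2
position: [0.5749, 0.0327, 0.2559]
ee_rot: [0.725, 0.689, 0.0, 0.0]
force: [0.4, -0.3, 0.3]
width: 0.0501
grip_force: 0.0
```

jog_arm:
  motion: "0.1 0 0.2 0 0 0 50; 0.1 0 0.2 0 0 0 50; 0.1 0 0.2 0 0 0 50"

```text
t: 2.5
position: [0.5734, 0.0614, 0.1933]
ee_rot: [0.724, 0.69, -0.002, -0.002]
force: [-0.4, 0.4, -0.2]
width: 0.0501
grip_force: 0.0
```

```bash
python3 -c "
from h import *
go(.59,.06,.0695)
im,d=r.grab_frame('side');cv2.imwrite('pics/s1.png',im[:,:,::-1])"
```

```text
t 2.5 pos [0.5734 0.0614 0.1933] F [-0.4  0.4 -0.2] w 0.05
shift [-0.0018  0.0577  0.4125] turn [-0.011  0.002  0.   ]
```

jog_arm:
  motion: "0.01 0.055 0.15 0 0 0 50; 0.01 0.055 0.3 0 0 0 50; 0.01 0.055 0.36 0 0 0 50; 0.01 0.055 0.36 0 0 0 50; 0.01 0.055 0.36 0 0 0 50"

```text
t: 3.05
position: [0.5935, 0.0617, 0.0896]
ee_rot: [0.725, 0.688, 0.001, 0.001]
force: [0.3, -0.2, 1.0]
width: 0.0501
grip_force: 0.0
```

```bash
python3 -c "
from h import *
im,d=r.grab_frame('side');cv2.imwrite('pics/s1.png',cv2.resize(im[100:290,190:400][:,:,::-1],None,fx=3,fy=3,interpolation=cv2.INTER_CUBIC))
go(.59,.06,.0695)"
```

```text
t 3.1 pos [0.5939 0.0622 0.0901] F [0.5 0.5 0.4] w 0.05
shift [-0.0082 -0.0127  0.0685] turn [ 0.007 -0.    -0.007]
```

View pics/s1.png

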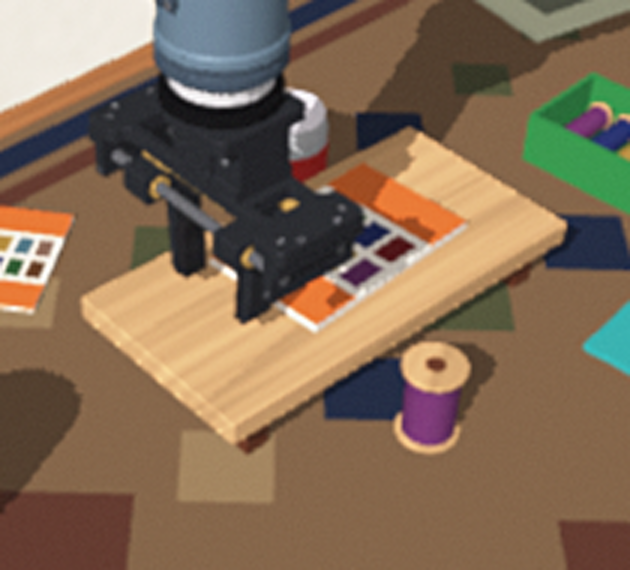

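jog_arm:
  motion: "0 -0.01 0.04 0 0 0 50; 0 -0.01 0.055 0 0 0 50; 0 -0.01 0.067 0 0 0 50; 0 -0.01 0.067 0 0 0 50; 0 -0.01 0.067 0 0 0 50"

```text
t: 3.6
position: [0.5892, 0.0635, 0.0676]
ee_rot: [0.725, 0.689, 0.0, 0.0]
force: [-0.6, -0.1, -0.0]
width: 0.0499
grip_force: 0.0
```

```bash
python3 -c "
from h import *
go(.59,.06,.0695)"
```

```text
t 3.6 pos [0.5892 0.0635 0.0676] F [-0.6 -0.1 -0. ] w 0.05
shift [-0.0115  0.0033 -0.0064] turn [ 0.    -0.    -0.004]
```

jog_arm:
  motion: "-0.02 0 -0.005 0 0 0 50; -0.04 0 -0.005 0 0 0 50; -0.06 0 -0.005 0 0 0 50; -0.06 0 -0.005 0 0 0 50"

```text
t: 4.0
position: [0.5882, 0.0435, 0.069]
ee_rot: [0.725, 0.688, -0.0, 0.0]
force: [0.3, 0.7, 0.1]
width: 0.0497
grip_force: 0.0
```

jog_arm:
  motion: "-0.03 0 0 0 0 0 50; -0.06 0 0 0 0 0 50; -0.09 0 0 0 0 0 50; -0.12 0 0 0 0 0 50; -0.15 0 0 0 0 0 50"

```text
t: 4.5
position: [0.5859, -0.0003, 0.0692]
ee_rot: [0.725, 0.689, 0.0, -0.0]
force: [-0.0, 1.4, 0.5]
width: 0.05
grip_force: 0.7
```

jog_arm:
  motion: "-0.03 0 0 0 0 0 50; -0.06 0 0 0 0 0 50; -0.09 0 0 0 0 0 50; -0.12 0 0 0 0 0 50; -0.15 0 0 0 0 0 50"

```text
t: 5.0
position: [0.5837, -0.0451, 0.0691]
ee_rot: [0.725, 0.689, 0.0, -0.0]
force: [0.5, 1.1, 1.0]
width: 0.0501
grip_force: 0.8
```

```bash
python3 -c "
from h import *
for n in('side','scene'):
    im,d=r.grab_frame(n);cv2.imwrite(f'pics/{n}2.png',cv2.resize((im[100:290,190:400] if n=='side' else im[150:290,100:320])[:,:,::-1],None,fx=3,fy=3,interpolation=cv2.INTER_CUBIC))
go(.587,-.079,.0695)"
```

```text
t 5.1 pos [ 0.5835 -0.0468  0.0689] F [ 0.2  1.  -0.3] w 0.05
shift [-0.1065  0.0173 -0.0018] turn [-0.001  0.003 -0.009]
```

View pics/side2.png

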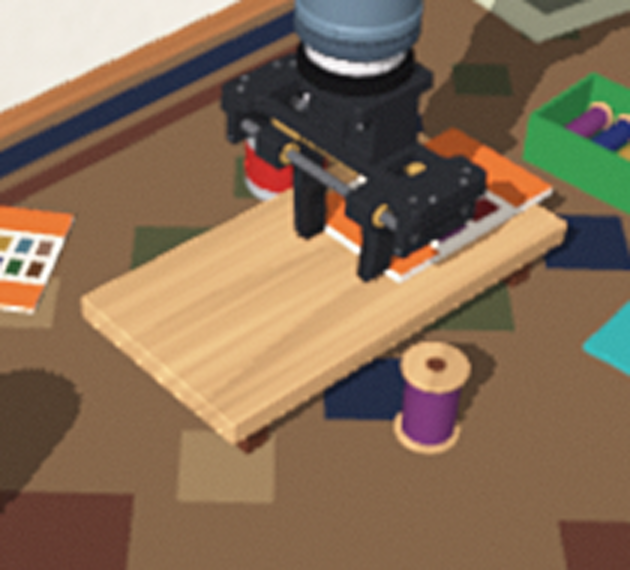

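The plate is sliding straight, and its leading strip (about 500,165 in the crop) is starting to pass the ledge end. I'll push most of the remainder, back off and measure.

jog_arm:
  motion: "-0.03 0 0 0 0 0 50; -0.06 0 0 0 0 0 50; -0.085 0 0 0 0 0 50; -0.085 0 0 0 0 0 50; -0.085 0 0 0 0 0 50"

```text
t: 5.6
position: [0.5823, -0.0704, 0.069]
ee_rot: [0.725, 0.689, -0.0, 0.0]
force: [-0.1, -0.7, 0.2]
width: 0.0497
grip_force: 0.0
```

jog_arm:
  motion: "0.06 0 0 0 0 0 50; 0.1 0 -0.1 0 0 0 50; 0.4 0 -0.26 0 0 0 50; 0.6 0 -0.4 0 0 0 50; 0.6 0 -0.5 0 0 0 50"

```text
t: 6.1
position: [0.5886, 0.083, 0.1864]
ee_rot: [0.724, 0.69, -0.001, -0.001]
force: [2.2, 0.1, 0.2]
width: 0.0497
grip_force: 0.0
```

```bash
python3 - <<'E'
from h import *
for n in('side','scene'):
    im,d=r.grab_frame(n);cv2.imwrite(f'pics/{n}3.png',cv2.resize((im[100:290,190:400] if n=='side' else im[150:290,100:320])[:,:,::-1],None,fx=3,fy=3,interpolation=cv2.INTER_CUBIC))
    top(n,im,d)
go(.587,-.079,.0695)
E
```

```text
side ledge [581.9 -64.2] [164. 377.] -2.68 0.05075513201222226
side strip2 [ 583.5 -103.7] [36.3 97.9] 88.23 442
side strip1 [ 577.7 -225.4] [37.8 98.1] 86.11 396
side plate [ 580.8 -165. ] [100.4 161.5] -2.72 0.0567496494353108
scene ledge [588.4 -61.9] [164.8 367.4] -2.85 0.051799009796313356
scene strip2 [ 581.7 -102.9] [38.3 98.9] 86.99 549
scene strip1 [ 575.8 -224.2] [37.7 97.8] 87.27 529
scene plate [ 578.6 -163.2] [101.4 161.7] -2.94 0.057191865622446714
t 6.2 pos [0.5922 0.0884 0.1916] F [ 0.9 -0.  -0.3] w 0.05
shift [-0.5607  0.0022  0.4038] turn [ 0.017 -0.012  0.014]
```

View pics/scene3.png

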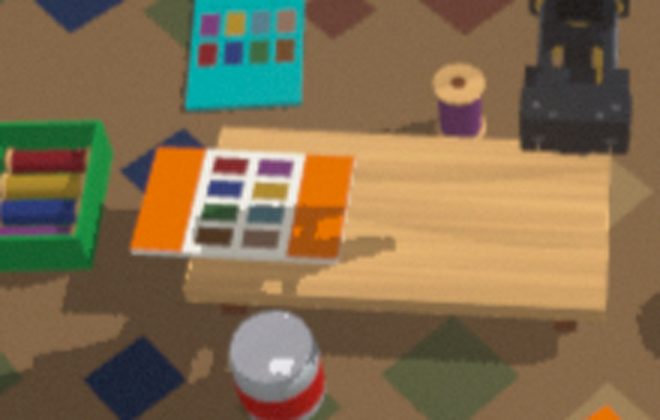

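The plate lies flat and straight on the ledge: plate angle −2.8°, ledge −2.75°. Overhang is about 46 mm, so the strip's inner edge is about 6 mm past the end and 71 % of the plate rests on the ledge. The box, tin and reel stand where they were, and the arm is clear, so I'm handing in.

```bash
python3 -c "
from station import r
print(r.finish_job())"
```

```text
the job is handed in; nothing more can be done
None
```

I pushed the larger, orange-striped plate toward the green box and handed the job in after about 6 s. It lies flat and straight on the ledge, its orange strip fully past the end by about 6 mm, with about 71% still resting; no verdict was returned.

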